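# Feel for the hidden trip plunger with a screwdriver

## Robot

A 7-joint arm with a two-finger parallel gripper is mounted at the origin on a cart in front of the work surface, level with it; the furniture and walls round the work are solid. World frame = base frame: x ahead of the robot, y to its left, z up, the work surface at z = 0. Lengths are in m, angles in rad, forces in N, time in s.
With the tool pointing down it reaches from about 0.35 to 0.9 m from the base axis. Payload 7.2 kg.
Tool frame: the origin (TCP) lies on the centre line of the jaws, within the pads' length; the fingertips stand 11 mm ahead of it and the grasp point (between the pads) lies 8 mm behind it; z points along the fingers, y is the line along which they close (so a half turn about z gives the same grasp; the last joint's range is limited). The gripper opens to 85 mm and grips with 20 to 120 N. Pads are 22 mm wide; open, the fingers measure 114 mm over their backs; the gripper's body (76 mm by 85 mm) begins 54 mm behind the grasp point. The pads swing forward as they close: fully open they stand 13 mm farther back than shut.
Start: joints at [1.08, 0.411, -0.013, 1.596, 0.006, 1.134, -0.082], TCP at [0.256, -0.57, 0.242] pointing down, gripper open.
Joint ranges: [-2.95, 2.95], [-0.29, 1.99], [-1.47, 1.44], [0.14, 2.54], [-1.03, 4.17], [0.13, 1.85], [-2.86, 2.86]. Speed limits (rad/s): [2.39, 2.39, 3.01, 3.01, 3.14, 3.14, 3.14].

## Interface

Orientations are given as a 3x3 rotation matrix whose columns are the frame's x, y, z axes.
In Python, from station import r gives the robot as it stands.
- The arm moves only by the shell command python3 jog.py, which reads ROWS from standard input. ROWS is a JSON list of rows, 1 to 8 of them, each written [opening, [dx, dy, dz], [rx, ry, rz]]: the finger opening in m, then dx, dy, dz in shares of the most that a row can go, 1 being 50 mm, then a rotation vector rx, ry, rz in shares of 4 rad (1.0 is 4 rad); each row shifts and turns the commanded pose from where the row before left it, along the tool's axes as they then stand; what a row does not reach is not made up. A row lasts 1/10 s, in which the tool goes at most 0.05 m and 0.15 rad, less where a joint would pass 70% of its speed; a pose out of reach is approached as far as the arm can. The fingers move at their own pace and stop on an object; the grip force is fixed at half the most. Time passes only in rows, so rows that do not move let the fingers close. It prints the time, the measured TCP pose, the force, the opening and the grip force at its end. Shift and turn numbers lie between -1 and 1, and a call with a number outside is refused. Input that does not fit is refused with a message, and nothing moves.
- r.read_state(): the state, without advancing time (a new reading comes with each control period).
- r.get_image(name): name is "scene" or "top" or "wrist"; returns a dict with "image" (400x640x3 uint8, red, green, blue), "camera_matrix" (3x3 intrinsics, pixels), "cam_to_world" (4x4, takes a point from camera to world coordinates). Camera axes: x right, y down, z forward; pixel columns grow to the right and rows downward; lengths in m; the calibration is good to about 2 mm. A picture is of the moment at which its call begins. There is no depth.
- r.sign_off(): hands the job in; it is judged then, once.
The state is a dict: "t": time; "joint_pos": joint angles; "qvel": joint speeds; "joint_torque": joint torques, N m; "eef_pos": TCP position; "ee_rot": TCP orientation; "force": force on the tool from outside, world axes, zero at the start; "ft_torque": the same for the moment, N m; "grip_width": finger opening in m; "finger_force": force on a finger pad.
Only numpy, scipy, OpenCV 4.12 (cv2) and the standard library are available. Lean on these libraries where they do the work, as an engineer would, in place of code of your own. Each camera call takes 0.05 s, during which the arm holds its last target. There are 200 camera calls.

## Task

Slide the shutter of the grey trip unit fully open by its red tab. Take the orange stub screwdriver from the wooden tool rail, feel along the bottom of the uncovered slot with its tip until it drops into the hidden hole, and press the plunger in there fully home. Finally hang the screwdriver upright in the slit of the tool rail again, slide the shutter fully shut, and leave all other things where they are.

Things in the scene. Friction and masses are not known exactly. Their poses are not given: they have to be found in the camera images.
- trip_unit: grey box fixed to the bench, 90 mm deep (x) x 190 mm long (y) x 50 mm high; origin at the centre of its underside, z up. The slot in its top lies along y, 20 mm to the -x side of the middle, under the shutter at the start. Also on the top: a cream terminal strip (16 mm high) at the +x, -y corner and two shutter rails (5 mm high, along x, at y = -52 and +52 mm)
- slot_mid (a point): middle of the slot's mouth, level with the box's top; x across the slot, y along it, z up. Slot 11 mm wide, 72 mm long; flat black floor 20 mm below the mouth. Somewhere (no reading shows it) from 28 mm before to 28 mm past the middle the floor has a sharp-edged hole, 9 mm long along y, as wide as the slot; the flat plunger top lies 8 mm down in it, 28 mm below the mouth
- shutter (a joint): aluminium shutter, 26 x 96 x 3 mm, lying on the box and sliding along the box's +x (away from the slot) from 0 (shut, or nearly so, at the start) to 0.028 m (fully open, end stop); friction of about 1.5 N, it stays where it is left
- shutter_tab (a point): middle of the top edge of the shutter's upright red tab; the tab is 4 mm thick (along the box's x), 40 mm long (along its y) and stands 12 mm above the shutter, its top is 15 mm above the top of the grey box; it moves with the shutter
- plunger (a joint): hidden black plunger at the bottom of the hole: 0 = out, 0.004 m = fully home; takes about 6 N to push, and stays where it is left
- tool_rail: wooden tool rail fixed to the bench, 60 mm deep (its x) x 180 mm long (its y) x 60 mm high; origin at the centre of its underside. Its top board, 10 mm thick, has a slit 10 mm wide along its y through the middle, 160 mm long, from end panel to end panel; below the slit are 44 mm of free depth
- rail_mid (a point): middle of the slit, level with the rail's top (60 mm above the bench); x across the slit, y along it
- screwdriver: stub screwdriver, 112 mm long, 70 g, hanging upright in the slit with its tip down: the orange handle (64 mm long, about 24 x 25 mm square with rounded corners) rests with its lower end on the rail's top, the round steel shaft (5 mm diameter, 48 mm long) hangs through the slit. Its own +y axis points from tip to handle (up); origin halfway along its length but 12.5 mm to the side of its axis
- driver_tip (a point): end of the screwdriver's shaft, on its axis
- driver_handle (a point): point on the screwdriver's axis in the middle of the handle, 80 mm above the tip and 32 mm above the handle's lower end; its axes are the screwdriver's: y up along the tool, x and z square to the handle's flat sides
- jar: clear parts jar with a grey lid, 57 mm diameter, 70 mm high, loose; origin at the centre of its underside; leave alone
- spare_strip: cream strip of screw terminals, 20 x 58 x 16 mm, lying loose on the bench; origin at the centre of its underside; leave alone
- pliers: yellow-handled pliers, 62 x 178 x 12 mm, lying flat; origin at the centre of the underside; leave alone
- spool: blue solder spool, 60 mm diameter, 44 mm high, loose; origin at the centre of its underside; leave alone
- ball_stud: grey ball stud, 24 mm diameter, 41 mm high, standing loose; origin at the centre of its underside; leave alone
- cutters: blue-handled cutters, 50 x 126 x 9 mm, lying flat; origin at the centre of the underside; leave alone

How it is judged:
By the outcome, as a careful person would: the job done as asked, in the order asked, and still so for the second after the job is handed in, with the robot touching nothing.
It also fails if it takes over 69 s, if anything falls off the work surface, if the arm or the gripper's body presses on something with over 40 N, if the wrist force passes 120 N, or if a joint passes its speed limit or range.

## Working session

There is one attempt and no reset: what is moved stays moved. The work goes in short steps, Python scripts to look and compute and a shell command to move; the robot and the scene stay as the last step left them, time stands still between calls to the robot, and variables do not carry over. Pictures are saved under pics/ and viewed, at most 10 in all, crops included, and the job is handed in when it is done.

```bash
ls; mkdir -p pics; python3 - <<'E'
from station import r
import cv2,numpy as np
s=r.read_state();print(s['t'],s['eef_pos'],s['ee_rot'],s['force'],s['grip_width'])
for n in ['scene','top']:
    d=r.get_image(n);cv2.imwrite(f'pics/{n}0.png',d['image'][:,:,::-1])
    print(n,d['camera_matrix'].tolist(),d['cam_to_world'].round(4).tolist())
E
```

```text
jog.py
pics
station.py
0.0 [ 0.25618053 -0.56955603  0.24144789] [[ 9.11947544e-01  4.10306001e-01 -8.14476885e-04]
 [ 4.10306780e-01 -9.11946434e-01  1.43106402e-03]
 [-1.55585138e-04 -1.63924070e-03 -9.99998644e-01]] [ 0.09411982 -0.723587    0.09144284] 0.08518409092272866
scene [[414.7317349210487, 0.0, 316.17842355145956], [0.0, 414.7317349210487, 200.76801448475751], [0.0, 0.0, 1.0]] [[-0.8041, -0.3487, 0.4815, 0.1187], [-0.5945, 0.462, -0.6582, 0.5687], [0.0071, -0.8155, -0.5788, 0.5775], [0.0, 0.0, 0.0, 1.0]]
top [[401.7666512789122, 0.0, 313.9591408373054], [0.0, 401.7666512789122, 200.88632096306696], [0.0, 0.0, 1.0]] [[-0.0225, -0.9964, 0.0821, 0.4592], [-0.9997, 0.0226, -0.0001, -0.0059], [-0.0017, -0.0821, -0.9966, 0.9469], [0.0, 0.0, 0.0, 1.0]]
```

View pics/scene0.png

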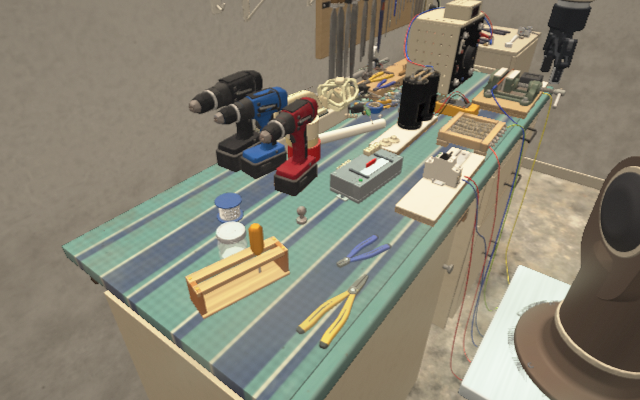

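View pics/top0.png

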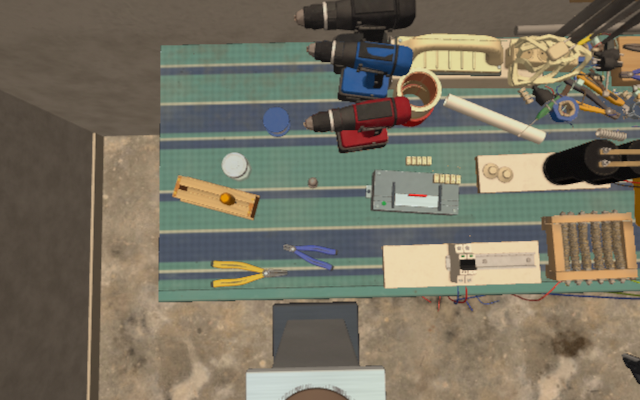

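The scene view shows the rail at left with the orange handle standing at about (257,238) and the trip unit at (366,175). In the top view, the rail is at (215,197), the handle at (227,198), the trip unit at (415,193) and the red tab at (417,195). Next I'll zoom in.

```bash
python3 - <<'E'
import cv2,numpy as np
im=cv2.imread('pics/top0.png')
a=cv2.resize(im[166:216,360:470],None,fx=6,fy=6,interpolation=cv2.INTER_CUBIC)
b=cv2.resize(im[171:221,165:275],None,fx=6,fy=6,interpolation=cv2.INTER_CUBIC)
cv2.imwrite('pics/crop1.png',np.vstack([a,b]))
E
```

```text
(no output)
```

View pics/crop1.png

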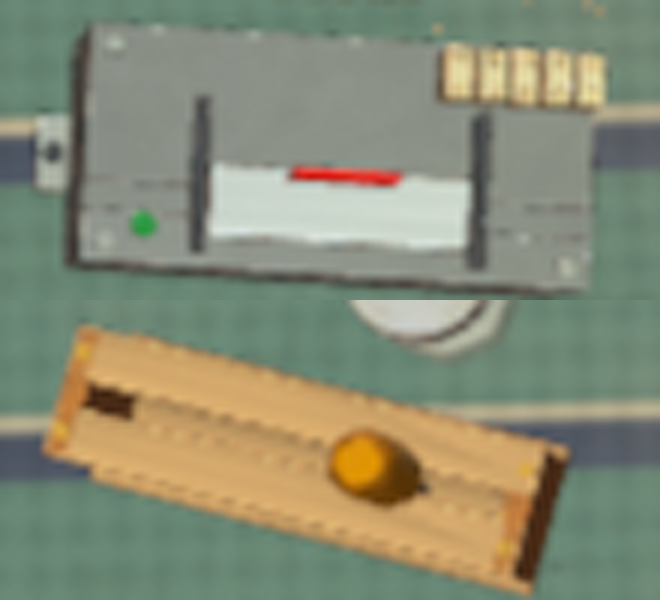

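The crop shows the box top's corners at about (92,22), (75,263) and (588,290), with the red tab from (290,173) to (402,180). The rail corners are at about (85,328), (48,455), (543,448) and (512,580), and the handle top is at (360,462).

```bash
cat > h.py <<'E'
from station import r
import numpy as np,cv2
def grab(n,f=None):
    d=r.get_image(n)
    if f: cv2.imwrite(f,d['image'][:,:,::-1])
    return d
def px2w(d,uv,z):
    K,T=d['camera_matrix'],d['cam_to_world']
    uv=np.atleast_2d(uv).astype(float)
    ray=(T[:3,:3]@np.linalg.solve(K,np.c_[uv,np.ones(len(uv))].T)).T
    o=T[:3,3]; return o+ray*((z-o[2])/ray[:,2])[:,None]
def totool(p):  # world displacement target of TCP -> tool axes
    s=r.read_state(); return s['ee_rot'].T@(np.array(p)-s['eef_pos'])
E
python3 - <<'E'
from h import *
np.set_printoptions(precision=4,suppress=True)
d=grab('top')
a=lambda L:np.array(L)/6+[360-.4,166-.4]
b=lambda L:np.array(L)/6+[165-.4,171-50-.4]
P=px2w(d,a([(92,22),(75,263),(588,290),(604,50)]),.05);print(P,P.mean(0))
print('tab',px2w(d,a([(290,170),(402,177)]),.065))
P=px2w(d,b([(85,328),(48,455),(512,580),(543,448)]),.06);print(P,P.mean(0))
print('handle',px2w(d,b([(360,462)]),.124))
d=grab('wrist','pics/w0.png');print(d['cam_to_world'],d['camera_matrix'])
E
```

```text
[[ 0.6015 -0.145   0.05  ]
 [ 0.511  -0.1355  0.05  ]
 [ 0.4966 -0.3259  0.05  ]
 [ 0.5865 -0.3366  0.05  ]] [ 0.5489 -0.2358  0.05  ]
tab [[ 0.5426 -0.2135  0.065 ]
 [ 0.5391 -0.2545  0.065 ]]
[[0.5964 0.2938 0.06  ]
 [0.5493 0.3073 0.06  ]
 [0.4992 0.1362 0.06  ]
 [0.5478 0.1242 0.06  ]] [0.5482 0.2154 0.06  ]
handle [[0.538  0.1777 0.124 ]]
[[ 0.4108 -0.8674 -0.2809  0.3281]
 [-0.9117 -0.3913 -0.1252 -0.5368]
 [-0.0013  0.3075 -0.9515  0.3731]
 [ 0.      0.      0.      1.    ]] [[327.5411   0.     321.4557]
 [  0.     327.5411 197.485 ]
 [  0.       0.       1.    ]]
```

Units first: shifts go in shares of 50 mm and turns go in shares of 4 rad. So 0.038 m is 0.76, -0.03 m is -0.6.

```bash
echo '[[0.03,[0,0,-0.6],[0,0,0]],[0.03,[0.76,-0.36,0],[0,0,0]],[0.03,[0.76,-0.36,0],[0,0,0]],[0.03,[0.76,-0.36,0],[0,0,0]],[0.03,[0.76,-0.36,0],[0,0,0]],[0.03,[0.76,-0.36,0],[0,0,0]],[0.03,[0.76,-0.36,0],[0,0,0]],[0.03,[0.76,-0.36,0],[0,0,0]]]' | python3 jog.py
echo '[[0.03,[0.76,-0.36,0],[0,0,0.035]],[0.03,[0.76,-0.36,0],[0,0,0.035]],[0.03,[0.5,-0.36,0],[0,0,0.035]],[0.03,[0,0,0],[0,0,0.02]],[0.03,[0,0,0],[0,0,0]]]' | python3 jog.py
python3 - <<'E'
from h import *
np.set_printoptions(precision=4,suppress=True)
d=grab('wrist','pics/w1.png');print(d['cam_to_world']);s=r.read_state();print(s['eef_pos'],s['ee_rot'],s['joint_pos'],s['grip_width'],s['force'])
print(px2w(dict(camera_matrix=np.array([[414.73,0,316.18],[0,414.73,200.77],[0,0,1]]),cam_to_world=np.array([[-0.8041, -0.3487, 0.4815, 0.1187], [-0.5945, 0.462, -0.6582, 0.5687], [0.0071, -0.8155, -0.5788, 0.5775]])),[(318,165),(297,192),(275,185)],0))
E
```

```text
t: 1.0
eef_pos: [0.4481, -0.3445, 0.2723]
ee_rot: [[0.912, 0.41, 0.0], [0.41, -0.912, -0.0], [-0.0, 0.0, -1.0]]
force: [0.2, -1.3, -1.0]
grip_width: 0.0297
finger_force: 0.0
t: 1.5
eef_pos: [0.5288, -0.2635, 0.2719]
ee_rot: [[0.997, -0.076, -0.001], [-0.076, -0.997, 0.0], [-0.001, -0.0, -1.0]]
force: [-0.8, -0.4, -0.3]
grip_width: 0.0301
finger_force: 0.0
[[-0.0753 -0.9486 -0.3074  0.6074]
 [-0.9972  0.0714  0.0241 -0.269 ]
 [-0.001   0.3083 -0.9513  0.4033]
 [ 0.      0.      0.      1.    ]]
[ 0.5281 -0.2646  0.272 ] [[ 0.9972 -0.0747 -0.0007]
 [-0.0747 -0.9972 -0.0002]
 [-0.0007  0.0003 -1.    ]] [ 0.4639  0.3338 -0.1068  1.6386  0.0384  1.1719 -1.2976] 0.02987243584776485 [-0.4001 -1.259  -0.1666]
[[ 0.6958 -0.2271  0.    ]
 [ 0.6594 -0.0896 -0.    ]
 [ 0.7237 -0.0807  0.    ]]
```

View pics/w1.png

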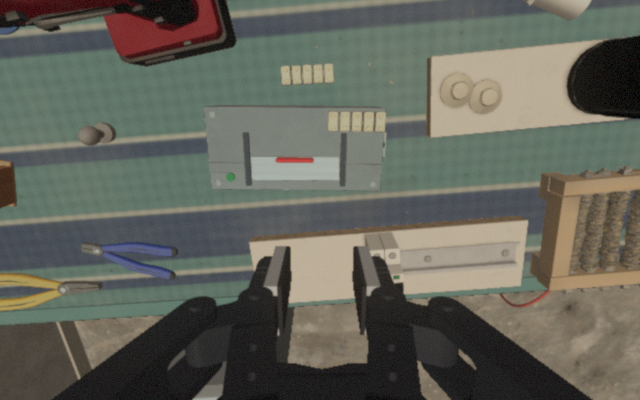

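The wrist view shows the box top's corners at about (207,107), (210,189) and (381,190), with the red tab from (277,158) to (313,160). The drill's base ends at about (235,40), so it is clear of the tool's path.

```bash
python3 - <<'E'
from h import *
np.set_printoptions(precision=4,suppress=True)
d=grab('wrist'); im=d['image'].astype(int)
print(px2w(d,[(207,107),(210,189),(381,190),(386,107)],.05), 'drill',px2w(d,[(235,40)],.06))
R,G,B=im[...,0],im[...,1],im[...,2]
m=((R>150)&(G<90)&(B<90)); m[:140]=0;m[180:]=0
v,u=np.nonzero(m);print(u.min(),u.max(),v.min(),v.max())
print('tab px mean',px2w(d,[(u.mean(),v.mean())],.063), px2w(d,[(u.min(),v[u==u.min()].mean()),(u.max(),v[u==u.max()].mean())],.063))
# shutter (bright)
m=((R>175)&(G>175)&(B>170)); m[:150]=0;m[185:]=0;m[:,:245]=0;m[:,345:]=0
v,u=np.nonzero(m);print(u.min(),u.max(),v.min(),v.max())
print('shutter',px2w(d,[(u.min(),v.max()),(u.max(),v.max()),(295,157),(295,v.max()+.5)],.053))
# rail inner edges (dark)
for row in (140,150): print([ (c,im[row,c].sum()//3) for c in list(range(240,256))+list(range(336,352))])
E
```

```text
[[ 0.6001 -0.1498  0.05  ]
 [ 0.5118 -0.137   0.05  ]
 [ 0.4963 -0.3288  0.05  ]
 [ 0.5862 -0.3356  0.05  ]] drill [[ 0.6592 -0.191   0.06  ]]
275 311 158 161
tab px mean [[ 0.5412 -0.2349  0.063 ]] [[ 0.5428 -0.216   0.063 ]
 [ 0.5394 -0.2537  0.063 ]]Traceback (most recent call last):
  File "<stdin>", line 11, in <module>
    return umr_minimum(a, axis, None, out, keepdims, initial, where)
ValueError: zero-size array to reduction operation minimum which has no identity
```

To row units: 0.045 m is 0.9, -0.028 m is -0.56.

```bash
echo '[[0,[-0.18,-0.56,0],[0,0,0]],[0,[0,0,0.9],[0,0,0]],[0,[0,0,0.9],[0,0,0]],[0,[0,0,0.9],[0,0,0]],[0,[0,0,0.8],[0,0,0]],[0,[0,0,0.4],[0,0,0]],[0,[0,0,0.16],[0,0,0]],[0,[0,0,0],[0,0,0]]]' | python3 jog.py
```

```text
t: 2.4
eef_pos: [0.5206, -0.2367, 0.0687]
ee_rot: [[0.997, -0.077, -0.001], [-0.077, -0.997, 0.0], [-0.002, -0.0, -1.0]]
force: [0.2, 0.4, -0.3]
grip_width: -0.0003
finger_force: 0.0
```

To row units: 0.005 m is 0.1, 0.001 m is 0.02.

```bash
echo '[[0,[0.1,0,0.02],[0,0,0]],[0,[0.1,0,0],[0,0,0]],[0,[0.1,0,0],[0,0,0]],[0,[0.1,0,0],[0,0,0]],[0,[0.1,0,0],[0,0,0]],[0,[0,0,0],[0,0,0]]]' | python3 jog.py
echo '[[0,[0.1,0,0],[0,0,0]],[0,[0.06,0,0],[0,0,0]],[0,[0,0,0],[0,0,0]]]' | python3 jog.py
```

```text
t: 3.0
eef_pos: [0.5475, -0.2378, 0.0685]
ee_rot: [[0.997, -0.077, 0.001], [-0.077, -0.997, -0.0], [0.001, 0.0, -1.0]]
force: [0.3, -0.2, 0.0]
grip_width: -0.0
finger_force: 0.0
t: 3.3
eef_pos: [0.5549, -0.2385, 0.0683]
ee_rot: [[0.997, -0.077, 0.001], [-0.077, -0.997, -0.0], [0.001, -0.0, -1.0]]
force: [-0.3, -0.4, -0.1]
grip_width: 0.0001
finger_force: 0.0
```

```bash
python3 - <<'E'
from h import *
d=grab('wrist'); cv2.imwrite('pics/w2.png',cv2.resize(d['image'][120:380,180:460,::-1],None,fx=2.1,fy=2.1))
E
```

```text
(no output)
```

View pics/w2.png

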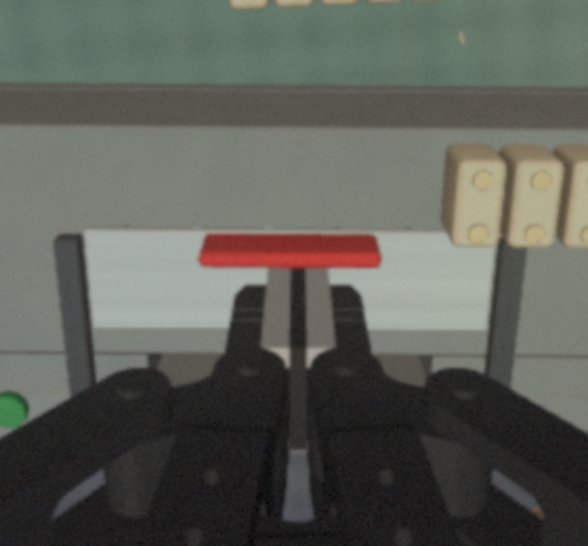

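The picture shows the shutter being pushed by its tab, with the slot uncovering at about (290,365). I'll push on to the end stop.

To row units: 0.003 m is 0.06, 0.002 m is 0.04.

```bash
for i in 1; do echo '[[0,[0.06,0,0],[0,0,0]],[0,[0.04,0,0],[0,0,0]],[0,[0,0,0],[0,0,0]]]' | python3 jog.py; done
```

```text
t: 3.65
eef_pos: [0.5556, -0.2387, 0.0677]
ee_rot: [[0.997, -0.078, -0.008], [-0.078, -0.997, 0.001], [-0.008, -0.001, -1.0]]
force: [-12.6, 2.6, 8.5]
grip_width: 0.0001
finger_force: 6.1
```

To row units: 0.003 m is 0.06, 0.002 m is 0.04.

```bash
echo '[[0,[0.06,0,0],[0,0,0]],[0,[0.04,0,0],[0,0,0]],[0,[0,0,0],[0,0,0]]]' | python3 jog.py
```

```text
t: 3.95
eef_pos: [0.556, -0.2389, 0.067]
ee_rot: [[0.997, -0.079, -0.017], [-0.079, -0.997, 0.003], [-0.017, -0.002, -1.0]]
force: [-26.1, 2.9, 17.8]
grip_width: -0.0004
finger_force: 12.9
```

Firm end stop at about 26 N, so the shutter is fully open. I'll back off, rise and measure the slot.

To row units: -0.045 m is -0.9, -0.02 m is -0.4.

```bash
echo '[[0,[-0.4,0,0],[0,0,0]],[0,[0,0,-0.4],[0,0,0]],[0.03,[-0.4,0,-0.9],[0,0,0]],[0.03,[-0.4,0,-0.9],[0,0,0]],[0.045,[-0.4,0,-0.9],[0,0,0]],[0.045,[0,0,0],[0,0,0]],[0.045,[0,0,0],[0,0,0]]]' | python3 jog.py
python3 - <<'E'
from h import *
d=grab('wrist','pics/w3.png'); 
import pickle;pickle.dump((d,r.read_state()),open('w3.pkl','wb'))
cv2.imwrite('pics/w3c.png',cv2.resize(d['image'][100:300,180:460,::-1],None,fx=2.8,fy=2.8,interpolation=cv2.INTER_CUBIC))
E
```

```text
t: 4.65
eef_pos: [0.485, -0.2335, 0.225]
ee_rot: [[0.997, -0.078, 0.004], [-0.078, -0.997, -0.002], [0.004, 0.001, -1.0]]
force: [-0.2, 0.7, -0.3]
grip_width: 0.0449
finger_force: 0.0
```

View pics/w3c.png

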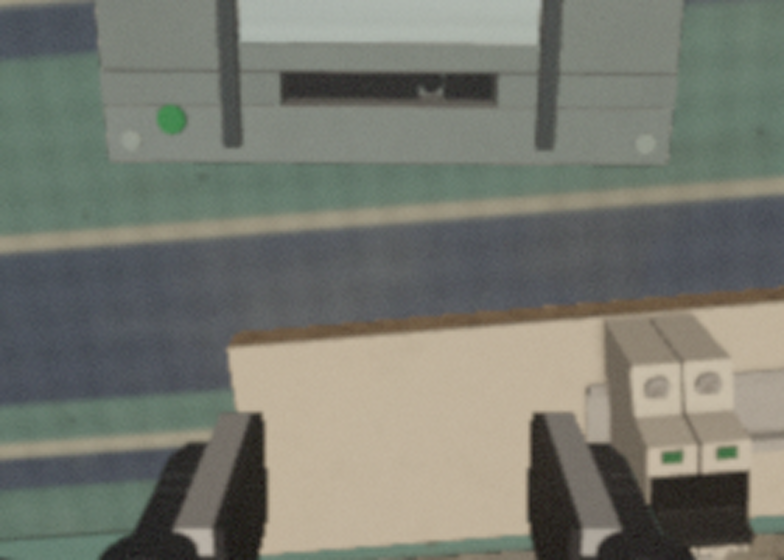

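The crop shows the open slot with corners near (281,71), (496,73), (497,105) and (281,104), and the shutter clear of it above. There is a small light patch inside at (432,88).

```bash
python3 - <<'E'
from h import *
import pickle
np.set_printoptions(precision=4,suppress=True)
d,s=pickle.load(open('w3.pkl','rb'))
f=lambda L:np.array(L)/2.8+[180-.32,100-.32]
P=px2w(d,f([(281,71),(496,73),(497,105),(281,104)]),.05);print(P,P.mean(0),P[0]-P[1],P[3]-P[2])
print('edge',px2w(d,f([(110,161),(667,164)]),.05)); print('rail inner',px2w(d,f([(243,146),(535,150)]),.05))
print('patch',px2w(d,f([(432,88)]),.03))
E
```

```text
[[ 0.538  -0.199   0.05  ]
 [ 0.5319 -0.2693  0.05  ]
 [ 0.5214 -0.2692  0.05  ]
 [ 0.5273 -0.1978  0.05  ]] [ 0.5296 -0.2338  0.05  ] [0.0061 0.0703 0.    ] [0.0059 0.0714 0.    ]
edge [[ 0.5128 -0.138   0.05  ]
 [ 0.4972 -0.3256  0.05  ]]
rail inner [[ 0.5144 -0.1835  0.05  ]
 [ 0.5054 -0.2813  0.05  ]]
patch [[ 0.5264 -0.2486  0.03  ]]
```

To row units: -0.048 m is -0.96, -0.03 m is -0.6.

```bash
echo '[[0.05,[-0.1,-0.9,-0.6],[0,0,0]],[0.05,[-0.1,-0.96,0],[0,0,0]],[0.05,[-0.1,-0.96,0],[0,0,0]],[0.05,[-0.1,-0.96,0],[0,0,0]],[0.05,[-0.1,-0.96,0],[0,0,0]],[0.05,[-0.1,-0.96,0],[0,0,0]],[0.05,[-0.1,-0.96,0],[0,0,0]],[0.05,[-0.1,-0.96,0],[0,0,0]]]' | python3 jog.py
echo '[[0.05,[-0.1,-0.9,0],[0,0,0]],[0.05,[0,0,0],[0,0,0.0275]],[0.05,[0,0,0],[0,0,0.025]],[0.05,[0,0,0],[0,0,0]]]' | python3 jog.py
python3 - <<'E'
from h import *
np.set_printoptions(precision=4,suppress=True)
d=grab('wrist','pics/w4.png'); s=r.read_state();print(s['eef_pos'],s['ee_rot'])
import pickle;pickle.dump((d,s),open('w4.pkl','wb'))
E
```

```text
t: 5.5
eef_pos: [0.4734, 0.1483, 0.2494]
ee_rot: [[0.997, -0.077, -0.002], [-0.077, -0.997, -0.0], [-0.002, 0.0, -1.0]]
force: [0.1, -0.3, -0.1]
grip_width: 0.0497
finger_force: 0.0
t: 5.9
eef_pos: [0.4721, 0.192, 0.2491]
ee_rot: [[0.959, -0.283, -0.003], [-0.283, -0.959, -0.001], [-0.003, 0.001, -1.0]]
force: [0.6, -0.6, 0.1]
grip_width: 0.0501
finger_force: 0.0
[0.4722 0.1917 0.2494] [[ 0.9598 -0.2805 -0.0026]
 [-0.2805 -0.9598 -0.0005]
 [-0.0023  0.0012 -1.    ]]
```

View pics/w4.png

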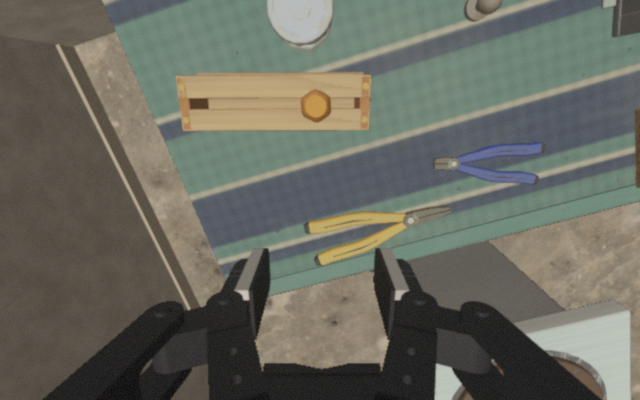

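The wrist view shows the rail square to the image, from (180,75) to (370,130), with the slit at about row 104 and the handle top at (317,105). I'll zoom in for the handle's yaw.

```bash
python3 - <<'E'
from h import *
import pickle
np.set_printoptions(precision=4,suppress=True)
d,s=pickle.load(open('w4.pkl','rb'))
im=d['image']
print(px2w(d,[(178,75),(182,131),(369,130),(371,75)],.06), 'slit',px2w(d,[(190,103.5),(357,103)],.06))
h=cv2.cvtColor(im,cv2.COLOR_RGB2HSV)
m=cv2.inRange(h,(8,190,90),(25,255,255));m[:80]=0;m[130:]=0;m[:,290:345]=m[:,290:345];m[:,:290]=0;m[:,345:]=0
v,u=np.nonzero(m);print(u.min(),u.max(),v.min(),v.max(),cv2.minAreaRect(np.c_[u,v].astype(np.float32)))
print('top',px2w(d,[(317,105)],.124))
cv2.imwrite('pics/w4c.png',cv2.resize(im[65:140,270:380,::-1],None,fx=7,fy=7,interpolation=cv2.INTER_CUBIC))
E
```

```text
[[0.5981 0.2924 0.06  ]
 [0.5503 0.3096 0.06  ]
 [0.5003 0.1363 0.06  ]
 [0.548  0.1226 0.06  ]] slit [[0.5717 0.2919 0.06  ]
 [0.5278 0.1411 0.06  ]]Traceback (most recent call last):
  File "<stdin>", line 9, in <module>
    return umr_minimum(a, axis, None, out, keepdims, initial, where)
ValueError: zero-size array to reduction operation minimum which has no identity
```

```bash
python3 - <<'E'
from h import *
import pickle
np.set_printoptions(precision=4,suppress=True)
d,s=pickle.load(open('w4.pkl','rb'))
im=d['image']; print(im[105,300:334:3].tolist())
print('top',px2w(d,[(317,105)],.124))
cv2.imwrite('pics/w4c.png',cv2.resize(im[65:140,270:380,::-1],None,fx=7,fy=7,interpolation=cv2.INTER_CUBIC))
E
```

```text
[[174, 148, 109], [157, 110, 56], [192, 149, 76], [193, 150, 78], [194, 150, 77], [194, 151, 79], [193, 151, 78], [195, 153, 80], [194, 150, 77], [140, 100, 55], [132, 108, 74], [179, 156, 118]]
top [[0.5389 0.1762 0.124 ]]
```

View pics/w4c.png

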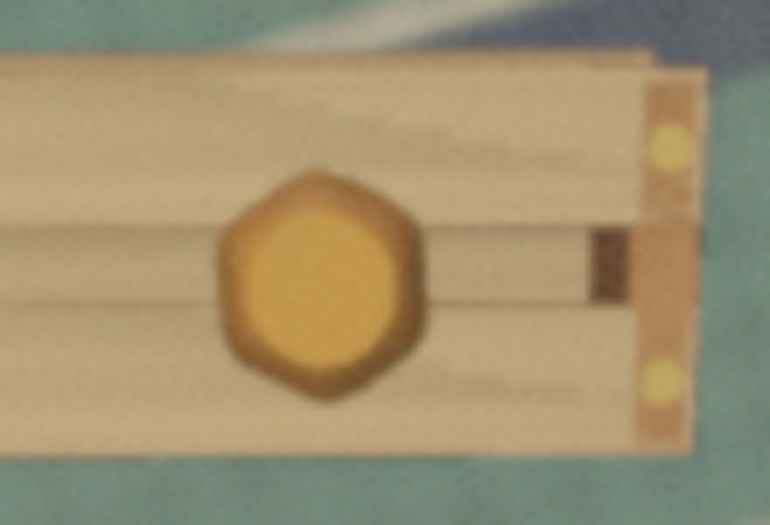

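The handle is roughly hexagonal, with flats facing the finger closing direction, and its yaw matches the rail. The centre of the handle top gives (0.5385, 0.1777), so I'll descend and grasp there.

To row units: 0.045 m is 0.9, 0.034 m is 0.68.

```bash
echo '[[0.05,[0.68,-0.052,0],[0,0,0]],[0.05,[0.672,-0.052,0],[0,0,0]],[0.05,[0,0,0.9],[0,0,0]],[0.05,[0,0,0.9],[0,0,0]],[0.05,[0,0,0.9],[0,0,0]],[0.05,[0,0,0.5],[0,0,0]],[0.05,[0,0,0.12],[0,0,0]],[0.05,[0,0,0],[0,0,0]]]' | python3 jog.py
echo '[[0.015,[0,0,0],[0,0,0]],[0.015,[0,0,0],[0,0,0]],[0.015,[0,0,0],[0,0,0]],[0.015,[0,0,0],[0,0,0]]]' | python3 jog.py
```

```text
t: 6.75
eef_pos: [0.5385, 0.177, 0.084]
ee_rot: [[0.959, -0.282, -0.002], [-0.282, -0.959, -0.0], [-0.002, 0.001, -1.0]]
force: [0.5, 0.2, 0.5]
grip_width: 0.0499
finger_force: 0.0
t: 7.15
eef_pos: [0.5402, 0.1777, 0.0867]
ee_rot: [[0.959, -0.283, 0.003], [-0.283, -0.959, 0.001], [0.003, -0.002, -1.0]]
force: [-0.6, -0.2, 7.0]
grip_width: 0.0226
finger_force: 59.2
```

To row units: -0.045 m is -0.9, -0.03 m is -0.6, -0.1 rad / 4 = -0.025.

```bash
echo '[[0.015,[0,0,-0.2],[0,0,0]],[0.015,[0,0,-0.6],[0,0,0]],[0.015,[0,0,-0.9],[0,0,0]],[0.015,[0,0,-0.5],[0,0,-0.025]],[0.015,[0,0,0],[0,0,-0.025]],[0.015,[0,0,0],[0,0,0]]]' | python3 jog.py
python3 -c "
from h import *
print(totool([0.5296,-0.2338,0.17]),r.read_state()['ee_rot'].round(4))"
```

```text
t: 7.75
eef_pos: [0.5392, 0.1773, 0.1966]
ee_rot: [[0.996, -0.086, 0.002], [-0.086, -0.996, 0.001], [0.002, -0.001, -1.0]]
force: [-0.5, 0.1, -1.1]
grip_width: 0.0226
finger_force: 58.8
[0.02554874 0.41047475 0.02638337] [[ 9.963e-01 -8.560e-02  2.300e-03]
 [-8.560e-02 -9.963e-01  6.000e-04]
 [ 2.200e-03 -8.000e-04 -1.000e+00]]
```

To row units: 0.046 m is 0.92, 0.045 m is 0.9.

```bash
echo '[[0.015,[0.06,0.9,0],[0,0,0]],[0.015,[0.06,0.92,0],[0,0,0]],[0.015,[0.06,0.92,0],[0,0,0]],[0.015,[0.06,0.92,0],[0,0,0]],[0.015,[0.06,0.92,0],[0,0,0]],[0.015,[0.06,0.92,0],[0,0,0]],[0.015,[0.06,0.92,0],[0,0,0]],[0.015,[0.05,0.92,0],[0,0,0]]]' | python3 jog.py
echo '[[0.015,[0.04,0.87,0.4],[0,0,0]],[0.015,[0,0,0.6],[0,0,0]],[0.015,[0,0,0.14],[0,0,0]],[0.015,[0,0,0],[0,0,0]],[0.015,[0,0,0],[0,0,0]]]' | python3 jog.py
python3 - <<'E'
from h import *
np.set_printoptions(precision=4,suppress=True)
print(totool([0.5296,-0.2338,0.133]))
d=grab('wrist'); t=grab('scene'); w=grab('top')
import pickle;pickle.dump((d,t,w,r.read_state()),open('w5.pkl','wb'))
K,T=t['camera_matrix'],np.linalg.inv(t['cam_to_world']);p=T@[.5296,-.2338,.058,1];q=K@p[:3];q=(q/q[2]).astype(int)[:2];print('scene px',q)
K,T=d['camera_matrix'],np.linalg.inv(d['cam_to_world']);p=T@[.5296,-.2338,.058,1];q2=K@p[:3];q2=(q2/q2[2]).astype(int)[:2];print('wrist px',q2)
c=lambda im,q,w,h,f:cv2.resize(im[max(q[1]-h,0):q[1]+h,max(q[0]-w,0):q[0]+w,::-1],(800,300),interpolation=cv2.INTER_CUBIC)
cv2.imwrite('pics/w5c.png',np.vstack([c(t['image'],q,48,18,8),c(d['image'],q2,80,30,5)]))
E
```

```text
t: 8.55
eef_pos: [0.5295, -0.1921, 0.1946]
ee_rot: [[0.996, -0.09, -0.001], [-0.09, -0.996, 0.0], [-0.001, -0.0, -1.0]]
force: [1.2, -0.8, -0.2]
grip_width: 0.023
finger_force: 59.0
t: 9.05
eef_pos: [0.5294, -0.2324, 0.1388]
ee_rot: [[0.996, -0.086, 0.001], [-0.086, -0.996, 0.0], [0.001, -0.001, -1.0]]
force: [-0.1, 0.8, -0.5]
grip_width: 0.0228
finger_force: 59.0
[0.0003 0.0013 0.0058]
scene px [373 164]
wrist px [324 210]
```

View pics/w5c.png

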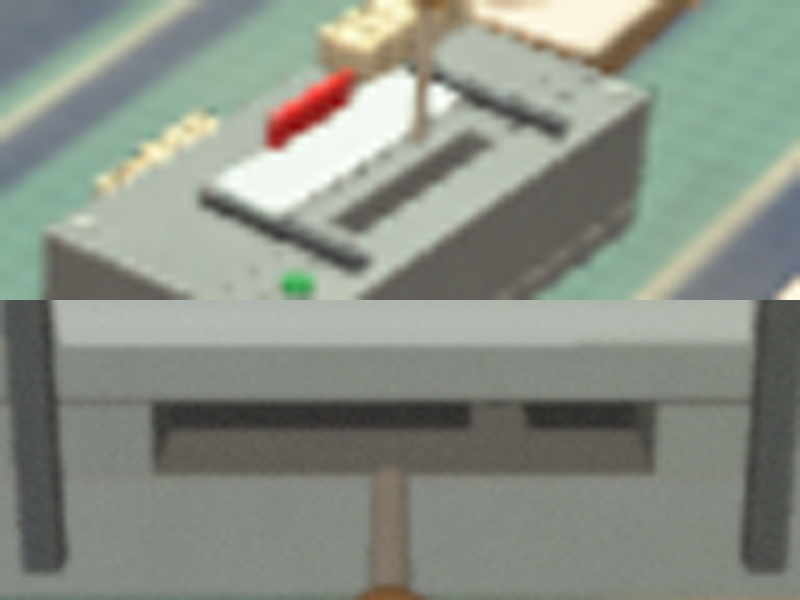

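The scene crop at the top shows the shaft above the slot with its tip near (420,138). The wrist crop below shows the tip at about (393,470), just short of the slot, and a break in the dark floor near u=497. Next I'll work out where the tip is.

```bash
python3 - <<'E'
from h import *
import pickle
from scipy.optimize import least_squares
np.set_printoptions(precision=4,suppress=True)
d,t,w,s=pickle.load(open('w5.pkl','rb'))
tip_w=(393/5+244-.4,180+170/5-.4); tip_s=(373-48+420/800*96-.4,164-18+138/300*36-.4)
def proj(c,p):
    q=c['camera_matrix']@(np.linalg.inv(c['cam_to_world'])@np.r_[p,1])[:3];return q[:2]/q[2]
sol=least_squares(lambda p:np.r_[proj(d,p)-tip_w,proj(t,p)-tip_s],[.53,-.234,.06]);print('tip',sol.x,sol.fun)
print(s['eef_pos'])
for z in (.06,.064,.068): print(z,px2w(d,[tip_w],z))
g=lambda L:np.array([(u/5+244-.4,180+(v-300)/5-.4) for u,v in L])
P=px2w(d,g([(153,402),(656,402),(655,473),(153,473)]),.05);print(P,P.mean(0))
print('patch floor',px2w(d,g([(470,403),(470,430),(525,430)]),.03))
E
```

```text
tip [ 0.5297 -0.2325  0.0638] [ 0.213   0.2582 -1.1819  0.2682]
[ 0.5296 -0.2332  0.1393]
0.06 [[ 0.5285 -0.2323  0.06  ]]
0.064 [[ 0.53   -0.2324  0.064 ]]
0.068 [[ 0.5315 -0.2325  0.068 ]]
[[ 0.5379 -0.1989  0.05  ]
 [ 0.5318 -0.2699  0.05  ]
 [ 0.5211 -0.2694  0.05  ]
 [ 0.5272 -0.1975  0.05  ]] [ 0.5295 -0.234   0.05  ]
patch floor [[ 0.5272 -0.2441  0.03  ]
 [ 0.5228 -0.2438  0.03  ]
 [ 0.5221 -0.2523  0.03  ]]
```

To row units: 0.015 m is 0.3, 0.01 m is 0.2.

```bash
echo '[[0.015,[0,0,0.3],[0,0,0]],[0.015,[0,0,0.2],[0,0,0]],[0.015,[0,0,0.08],[0,0,0]],[0.015,[0,0,0],[0,0,0]]]' | python3 jog.py
echo '[[0.015,[0,0,0.04],[0,0,0]],[0.015,[0,0,0.04],[0,0,0]],[0.015,[0,0,0],[0,0,0]]]' | python3 jog.py
echo '[[0.015,[0,0,0.02],[0,0,0]],[0.015,[0,0,0.02],[0,0,0]],[0.015,[0,0,0],[0,0,0]]]' | python3 jog.py
```

```text
t: 9.6
eef_pos: [0.5284, -0.2336, 0.1085]
ee_rot: [[0.996, -0.087, -0.001], [-0.087, -0.996, 0.0], [-0.001, -0.0, -1.0]]
force: [-0.4, 0.5, -1.3]
grip_width: 0.0227
finger_force: 59.0
t: 9.9
eef_pos: [0.5286, -0.2339, 0.1049]
ee_rot: [[0.996, -0.087, 0.0], [-0.087, -0.996, -0.0], [0.0, 0.0, -1.0]]
force: [-0.1, -0.1, -1.1]
grip_width: 0.0226
finger_force: 59.0
t: 10.2
eef_pos: [0.529, -0.234, 0.1043]
ee_rot: [[0.996, -0.087, 0.001], [-0.087, -0.996, -0.001], [0.001, 0.001, -1.0]]
force: [-3.3, 1.5, 10.8]
grip_width: 0.0228
finger_force: 60.8
```

The tip has touched the floor at TCP z = 0.1045. Now I'll drag towards -y with light pressure.

To row units: 0.002 m is 0.04, -0.0005 m is -0.01.

```bash
echo '[[0.015,[0,0.04,-0.01],[0,0,0]],[0.015,[0,0.04,0],[0,0,0]]]' | python3 jog.py
echo '[[0.015,[0,0.04,0],[0,0,0]],[0.015,[0,0.04,0],[0,0,0]]]' | python3 jog.py
echo '[[0.015,[0,0.04,0],[0,0,0]],[0.015,[0,0,0],[0,0,0]]]' | python3 jog.py
```

```text
t: 10.4
eef_pos: [0.5292, -0.2369, 0.1045]
ee_rot: [[0.996, -0.086, 0.002], [-0.086, -0.996, 0.001], [0.002, -0.001, -1.0]]
force: [-0.8, 4.0, 6.7]
grip_width: 0.0225
finger_force: 59.8
t: 10.6
eef_pos: [0.5291, -0.2408, 0.1045]
ee_rot: [[0.996, -0.086, 0.002], [-0.086, -0.996, 0.001], [0.002, -0.001, -1.0]]
force: [-0.1, 3.5, 5.5]
grip_width: 0.0225
finger_force: 59.8
t: 10.8
eef_pos: [0.5289, -0.2433, 0.1045]
ee_rot: [[0.996, -0.087, 0.002], [-0.087, -0.996, 0.0], [0.002, -0.0, -1.0]]
force: [0.1, 3.1, 5.6]
grip_width: 0.0227
finger_force: 59.8
```

To row units: 0.002 m is 0.04, 0.001 m is 0.02.

```bash
echo '[[0.015,[0,0.04,0],[0,0,0]],[0.015,[0,0.02,0],[0,0,0]]]' | python3 jog.py
echo '[[0.015,[0,0.03,0],[0,0,0]],[0.015,[0,0,0],[0,0,0]]]' | python3 jog.py
echo '[[0.015,[0,0.03,0],[0,0,0]],[0.015,[0,0,0],[0,0,0]]]' | python3 jog.py
```

```text
t: 11.0
eef_pos: [0.5285, -0.2463, 0.1043]
ee_rot: [[0.996, -0.087, 0.002], [-0.087, -0.996, 0.0], [0.002, -0.0, -1.0]]
force: [0.4, 0.9, 2.9]
grip_width: 0.0224
finger_force: 59.5
t: 11.2
eef_pos: [0.5268, -0.249, 0.1031]
ee_rot: [[0.996, -0.088, -0.001], [-0.088, -0.996, -0.0], [-0.001, 0.001, -1.0]]
force: [-0.2, 0.0, -0.7]
grip_width: 0.0226
finger_force: 59.0
t: 11.4
eef_pos: [0.5268, -0.2503, 0.1031]
ee_rot: [[0.996, -0.088, -0.001], [-0.088, -0.996, -0.0], [-0.001, 0.0, -1.0]]
force: [-0.3, -0.1, -0.4]
grip_width: 0.0228
finger_force: 59.0
```

The tip dropped into the hole, with the force gone at TCP y of about -0.2475. I'll centre it and press.

To row units: 0.002 m is 0.04, 0.001 m is 0.02.

```bash
echo '[[0.015,[0.02,-0.01,0.04],[0,0,0]],[0.015,[0,0,0.04],[0,0,0]],[0.015,[0,0,0],[0,0,0]]]' | python3 jog.py
echo '[[0.015,[0,0,0.04],[0,0,0]],[0.015,[0,0,0.04],[0,0,0]],[0.015,[0,0,0],[0,0,0]]]' | python3 jog.py
echo '[[0.015,[0,0,0.04],[0,0,0]],[0.015,[0,0,0.02],[0,0,0]],[0.015,[0,0,0],[0,0,0]]]' | python3 jog.py
```

```text
t: 11.7
eef_pos: [0.528, -0.2493, 0.0989]
ee_rot: [[0.996, -0.087, -0.001], [-0.087, -0.996, 0.0], [-0.001, -0.0, -1.0]]
force: [-0.1, 0.7, -1.0]
grip_width: 0.0225
finger_force: 59.0
t: 12.0
eef_pos: [0.5284, -0.2494, 0.0955]
ee_rot: [[0.996, -0.087, 0.0], [-0.087, -0.996, -0.0], [0.0, 0.0, -1.0]]
force: [0.0, 0.9, 1.9]
grip_width: 0.0226
finger_force: 59.5
t: 12.3
eef_pos: [0.5284, -0.2494, 0.0927]
ee_rot: [[0.996, -0.087, 0.0], [-0.087, -0.996, -0.0], [0.0, 0.0, -1.0]]
force: [-0.8, 1.1, 4.4]
grip_width: 0.0221
finger_force: 59.6
```

To row units: 0.002 m is 0.04, 0.001 m is 0.02.

```bash
echo '[[0.015,[0,0,0.04],[0,0,0]],[0.015,[0,0,0.02],[0,0,0]],[0.015,[0,0,0],[0,0,0]]]' | python3 jog.py
echo '[[0.015,[0,0,0.02],[0,0,0]],[0.015,[0,0,0.02],[0,0,0]],[0.015,[0,0,0],[0,0,0]]]' | python3 jog.py
```

```text
t: 12.6
eef_pos: [0.5288, -0.2496, 0.0916]
ee_rot: [[0.996, -0.087, 0.001], [-0.087, -0.996, -0.001], [0.001, 0.001, -1.0]]
force: [-6.2, 2.0, 22.4]
grip_width: 0.0227
finger_force: 62.2
t: 12.9
eef_pos: [0.5298, -0.2498, 0.0911]
ee_rot: [[0.996, -0.087, 0.004], [-0.087, -0.996, -0.002], [0.004, 0.002, -1.0]]
force: [-6.5, 3.0, 30.1]
grip_width: 0.0225
finger_force: 63.3
```

The plunger hit a hard stop 12.7 mm below the floor at 30 N, so it is home. I'll withdraw and go back to the rail.

To row units: -0.04 m is -0.8, -0.03 m is -0.6.

```bash
echo '[[0.015,[0,0,-0.2],[0,0,0]],[0.015,[0,0,-0.6],[0,0,0]],[0.015,[0,0,-0.8],[0,0,0]],[0.015,[0,0,-0.6],[0,0,0]],[0.015,[0,0,0],[0,0,0]]]' | python3 jog.py
python3 -c "
from h import *
print(totool([0.5387,0.1777,0.195]))"
```

```text
t: 13.4
eef_pos: [0.5304, -0.2503, 0.2017]
ee_rot: [[0.996, -0.087, 0.007], [-0.087, -0.996, -0.003], [0.007, 0.002, -1.0]]
force: [0.6, 0.4, -0.9]
grip_width: 0.0223
finger_force: 59.0
[-0.02917139 -0.42710571  0.00553389]
```

Units first: shifts go in shares of 50 mm and turns go in shares of 4 rad. So -0.046 m is -0.92, -0.045 m is -0.9.

```bash
echo '[[0.015,[-0.06,-0.9,0],[0,0,0]],[0.015,[-0.06,-0.92,0],[0,0,0]],[0.015,[-0.06,-0.92,0],[0,0,0]],[0.015,[-0.06,-0.92,0],[0,0,0]],[0.015,[-0.06,-0.92,0],[0,0,0]],[0.015,[-0.06,-0.92,0],[0,0,0]],[0.015,[-0.06,-0.92,0],[0,0,0]],[0.015,[-0.06,-0.92,0],[0,0,0]]]' | python3 jog.py
echo '[[0.015,[-0.06,-0.92,0],[0,0,0]],[0.015,[-0.04,-0.28,0],[0,0,0.025]],[0.015,[0,0,0],[0,0,0.025]],[0.015,[0,0,0],[0,0,0]],[0.015,[0,0,0],[0,0,0]]]' | python3 jog.py
python3 -c "
from h import *
print(totool([0.5387,0.1777,0.195]),r.read_state()['ee_rot'].round(4))"
```

```text
t: 14.2
eef_pos: [0.5356, 0.1198, 0.1963]
ee_rot: [[0.996, -0.087, -0.001], [-0.087, -0.996, -0.0], [-0.001, 0.0, -1.0]]
force: [0.8, -0.9, -0.3]
grip_width: 0.0223
finger_force: 59.1
t: 14.7
eef_pos: [0.5362, 0.1779, 0.1965]
ee_rot: [[0.96, -0.281, -0.001], [-0.281, -0.96, -0.001], [-0.001, 0.001, -1.0]]
force: [0.2, 0.2, -1.5]
grip_width: 0.0227
finger_force: 59.1
[ 0.00244245 -0.00049661  0.0015249 ] [[ 9.598e-01 -2.808e-01 -1.200e-03]
 [-2.808e-01 -9.598e-01 -8.000e-04]
 [-9.000e-04  1.100e-03 -1.000e+00]]
```

To row units: 0.02 m is 0.4, 0.01 m is 0.2.

```bash
echo '[[0.015,[0.048,-0.01,0.4],[0,0,0]],[0.015,[0,0,0.4],[0,0,0]],[0.015,[0,0,0.2],[0,0,0]],[0.015,[0,0,0.1],[0,0,0]],[0.015,[0,0,0.1],[0,0,0]],[0.015,[0,0,0],[0,0,0]]]' | python3 jog.py
echo '[[0.015,[0,0,0.06],[0,0,0]],[0.015,[0,0,0.06],[0,0,0]],[0.015,[0,0,0],[0,0,0]]]' | python3 jog.py
```

```text
t: 15.3
eef_pos: [0.539, 0.1781, 0.1373]
ee_rot: [[0.959, -0.283, -0.0], [-0.283, -0.959, -0.0], [-0.0, 0.0, -1.0]]
force: [-1.0, 0.0, -0.7]
grip_width: 0.0224
finger_force: 59.2
t: 15.6
eef_pos: [0.5389, 0.1783, 0.1313]
ee_rot: [[0.959, -0.283, -0.0], [-0.283, -0.959, -0.0], [-0.0, 0.0, -1.0]]
force: [-0.3, 0.1, -0.6]
grip_width: 0.0228
finger_force: 59.2
```

The tip is in the slit with no contact force. I'll lower it until the handle seats.

To row units: 0.015 m is 0.3, 0.009 m is 0.18.

```bash
echo '[[0.015,[0,0,0.3],[0,0,0]],[0.015,[0,0,0.3],[0,0,0]],[0.015,[0,0,0.18],[0,0,0]],[0.015,[0,0,0.04],[0,0,0]],[0.015,[0,0,0],[0,0,0]]]' | python3 jog.py
echo '[[0.015,[0,0,0.03],[0,0,0]],[0.015,[0,0,0.03],[0,0,0]],[0.015,[0,0,0],[0,0,0]]]' | python3 jog.py
```

```text
t: 16.1
eef_pos: [0.5386, 0.1782, 0.0896]
ee_rot: [[0.959, -0.283, -0.001], [-0.283, -0.959, -0.0], [-0.001, 0.001, -1.0]]
force: [-0.3, 0.3, -0.3]
grip_width: 0.0225
finger_force: 59.2
t: 16.4
eef_pos: [0.539, 0.1783, 0.0875]
ee_rot: [[0.959, -0.283, 0.0], [-0.283, -0.959, 0.0], [0.0, -0.0, -1.0]]
force: [-0.3, -0.5, -0.3]
grip_width: 0.0229
finger_force: 59.2
```

To row units: 0.001 m is 0.02.

```bash
echo '[[0.015,[0,0,0.02],[0,0,0]],[0.015,[0,0,0.02],[0,0,0]],[0.015,[0,0,0],[0,0,0]]]' | python3 jog.py
```

```text
t: 16.7
eef_pos: [0.5392, 0.1783, 0.0867]
ee_rot: [[0.959, -0.283, 0.001], [-0.283, -0.959, -0.0], [0.001, -0.0, -1.0]]
force: [-3.1, -1.6, 9.9]
grip_width: 0.0225
finger_force: 60.7
```

It's seated. I'll relieve the pressure, open and rise straight up.

```bash
echo '[[0.015,[0,0,-0.02],[0,0,0]],[0.03,[0,0,0],[0,0,0]],[0.05,[0,0,0],[0,0,0]],[0.05,[0,0,0],[0,0,0]],[0.05,[0,0,0],[0,0,0]],[0.05,[0,0,0],[0,0,0]]]' | python3 jog.py
echo '[[0.05,[0,0,-0.4],[0,0,0]],[0.05,[0,0,-0.8],[0,0,0]],[0.05,[0,0,-0.9],[0,0,0]],[0.05,[0,0,-0.9],[0,0,-0.025]],[0.05,[0,0,0],[0,0,-0.025]],[0.05,[0,0,0],[0,0,0]]]' | python3 jog.py
python3 - <<'E'
from h import *
# tab in world after opening: 0.5412+~0.0275 in x ; approach from +x side
R=np.array([.9966,-.083]); tab=np.array([.5412,-.2349])
open_=tab+R*.0275; print(open_)
p=open_+R*(.002+.011+.007); print(p,totool([*p,.24]))
d=grab('scene');t=grab('top')
a=cv2.resize(d['image'][205:285,170:300,::-1],(650,400)); b=cv2.resize(t['image'][171:221,165:275,::-1],(440,200),interpolation=cv2.INTER_CUBIC)
cv2.imwrite('pics/f1.png',np.vstack([a,np.hstack([b,np.zeros((200,210,3),np.uint8)])]))
E
```

```text
t: 17.3
eef_pos: [0.5389, 0.1783, 0.0863]
ee_rot: [[0.959, -0.283, -0.0], [-0.283, -0.959, -0.0], [-0.0, 0.0, -1.0]]
force: [-0.1, 0.3, 0.2]
grip_width: 0.0499
finger_force: 0.0
t: 17.9
eef_pos: [0.5395, 0.1784, 0.2378]
ee_rot: [[0.996, -0.086, 0.003], [-0.086, -0.996, 0.001], [0.003, -0.001, -1.0]]
force: [-0.8, -0.2, -0.5]
grip_width: 0.0503
finger_force: 0.0
[ 0.5686065 -0.2371825]
[ 0.5885385 -0.2388425] [ 0.08466706  0.41149043 -0.00235308]
```

View pics/f1.png

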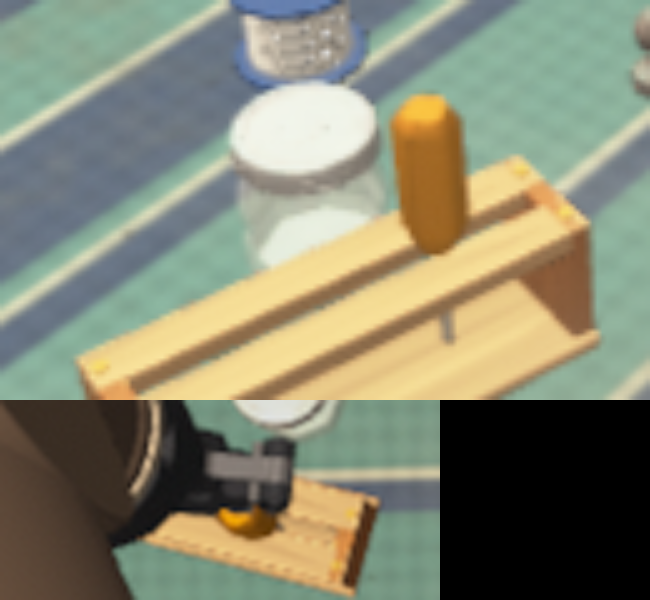

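The screwdriver hangs upright in the slit, seen at (430,170) in the scene crop with its shaft visible at (447,325), and the jar is undisturbed. Next I'll shut the shutter from the +x side.

To row units: 0.0465 m is 0.93, 0.045 m is 0.9.

```bash
echo '[[0,[0,0.9,0],[0,0,0]],[0,[0,0.93,0],[0,0,0]],[0,[0,0.93,0],[0,0,0]],[0,[0,0.93,0],[0,0,0]],[0,[0,0.93,0],[0,0,0]],[0,[0,0.93,0],[0,0,0]],[0,[0,0.93,0],[0,0,0]],[0,[0,0.93,0],[0,0,0]]]' | python3 jog.py
echo '[[0,[0,0.93,0],[0,0,0]],[0,[0.8,0,0],[0,0,0]],[0,[0.9,0,0],[0,0,0]],[0,[0,0,0],[0,0,0]],[0,[0,0,0],[0,0,0]]]' | python3 jog.py
python3 -c "
from h import *
p=[.5885,-.245,.068];print(totool(p))"
```

```text
t: 18.8
eef_pos: [0.5055, -0.1925, 0.235]
ee_rot: [[0.996, -0.09, -0.002], [-0.09, -0.996, 0.001], [-0.002, -0.001, -1.0]]
force: [0.4, -1.0, 0.2]
grip_width: 0.0001
finger_force: 0.0
t: 19.3
eef_pos: [0.5871, -0.2439, 0.2338]
ee_rot: [[0.996, -0.088, -0.004], [-0.088, -0.996, 0.002], [-0.004, -0.001, -1.0]]
force: [0.0, -0.3, -0.3]
grip_width: 0.0004
finger_force: 0.0
[0.00221011 0.00121329 0.16575487]
```

To row units: 0.045 m is 0.9, 0.04 m is 0.8.

```bash
echo '[[0,[0.04,0,0.9],[0,0,0]],[0,[0,0,0.9],[0,0,0]],[0,[0,0,0.8],[0,0,0]],[0,[0,0,0.5],[0,0,0]],[0,[0,0,0.16],[0,0,0]],[0,[0,0,0.06],[0,0,0]],[0,[0,0,0],[0,0,0]]]' | python3 jog.py
```

```text
t: 20.0
eef_pos: [0.5896, -0.2449, 0.0714]
ee_rot: [[0.996, -0.088, 0.001], [-0.088, -0.996, -0.001], [0.001, 0.0, -1.0]]
force: [0.4, 0.0, 0.3]
grip_width: -0.0003
finger_force: 0.0
```

To row units: -0.005 m is -0.1, 0.003 m is 0.06.

```bash
echo '[[0,[0,0,0.06],[0,0,0]],[0,[-0.1,0,0],[0,0,0]],[0,[-0.1,0,0],[0,0,0]],[0,[-0.1,0,0],[0,0,0]],[0,[-0.1,0,0],[0,0,0]],[0,[-0.1,0,0],[0,0,0]],[0,[0,0,0],[0,0,0]]]' | python3 jog.py
echo '[[0,[-0.08,0,0],[0,0,0]],[0,[-0.06,0,0],[0,0,0]],[0,[0,0,0],[0,0,0]]]' | python3 jog.py
```

```text
t: 20.7
eef_pos: [0.5635, -0.2427, 0.0675]
ee_rot: [[0.996, -0.087, -0.001], [-0.087, -0.996, -0.0], [-0.001, 0.0, -1.0]]
force: [-0.3, -0.1, -0.0]
grip_width: -0.0
finger_force: 0.0
t: 21.0
eef_pos: [0.5569, -0.242, 0.0673]
ee_rot: [[0.996, -0.087, -0.001], [-0.087, -0.996, 0.0], [-0.001, -0.0, -1.0]]
force: [0.4, -0.2, 0.7]
grip_width: -0.0
finger_force: 0.1
```

To row units: -0.003 m is -0.06, -0.002 m is -0.04.

```bash
echo '[[0,[-0.06,0,0],[0,0,0]],[0,[-0.04,0,0],[0,0,0]],[0,[0,0,0],[0,0,0]]]' | python3 jog.py
echo '[[0,[-0.04,0,0],[0,0,0]],[0,[-0.04,0,0],[0,0,0]],[0,[0,0,0],[0,0,0]]]' | python3 jog.py
```

```text
t: 21.3
eef_pos: [0.5528, -0.2415, 0.0674]
ee_rot: [[0.996, -0.087, 0.001], [-0.087, -0.996, -0.0], [0.001, 0.0, -1.0]]
force: [3.8, -1.5, -1.7]
grip_width: 0.0002
finger_force: 1.6
t: 21.6
eef_pos: [0.5524, -0.2413, 0.068]
ee_rot: [[0.996, -0.086, 0.008], [-0.086, -0.996, -0.001], [0.008, 0.001, -1.0]]
force: [13.9, -2.5, -9.7]
grip_width: -0.0001
finger_force: 7.0
```

To row units: -0.002 m is -0.04.

```bash
echo '[[0,[-0.04,0,0],[0,0,0]],[0,[-0.04,0,0],[0,0,0]],[0,[0,0,0],[0,0,0]]]' | python3 jog.py
echo '[[0,[0.4,0,0],[0,0,0]],[0,[0,0,-0.4],[0,0,0]],[0,[0,0,-0.9],[0,0,0]],[0,[0,0,-0.9],[0,0,0]],[0,[-0.6,0,-0.9],[0,0,0]],[0,[-0.8,0,0],[0,0,0]],[0,[0,0,0],[0,0,0]],[0,[0,0,0],[0,0,0]]]' | python3 jog.py
python3 - <<'E'
from h import *
np.set_printoptions(precision=4,suppress=True)
d=grab('wrist');im=d['image'].astype(int);R,G,B=im[...,0],im[...,1],im[...,2]
u0=r.read_state();print(u0['eef_pos'],u0['force'])
m=((R>150)&(G<90)&(B<90)); v,u=np.nonzero(m)
P=px2w(d,np.c_[u,v],.064);k=np.hypot(P[:,0]-.545,P[:,1]+.235)<.04;print(k.sum(),P[k].mean(0))
E
```

```text
t: 21.9
eef_pos: [0.552, -0.2412, 0.0686]
ee_rot: [[0.996, -0.085, 0.015], [-0.085, -0.996, -0.002], [0.015, 0.001, -1.0]]
force: [23.4, -4.7, -16.3]
grip_width: 0.0
finger_force: 11.9
t: 22.7
eef_pos: [0.4958, -0.2367, 0.2192]
ee_rot: [[0.996, -0.088, -0.001], [-0.088, -0.996, -0.0], [-0.001, 0.0, -1.0]]
force: [0.6, -0.1, -0.3]
grip_width: -0.0001
finger_force: 0.0
[ 0.4967 -0.2366  0.2189] [ 0.8003  0.1087 -0.8045]
165 [ 0.5409 -0.2356  0.064 ]
```

The shutter is at its shut stop: 23 N against it, and the tab is back at x = 0.541. The arm is clear, so I'm handing in.

```bash
python3 -c "
from station import r
print(r.sign_off())"
```

```text
the job is handed in; nothing more can be done
None
```

The shutter was opened to its end stop, the hidden hole found by feel, the plunger pressed to a hard stop, the screwdriver hung upright in the rail, and the shutter pushed to its shut stop; the job was handed in at about 23 s, and sign-off gave no verdict.

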